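Mist a sprig mould with release spray

TASK

Get the plaster sprig mould ready for pressing: set it down, flower face up, in the middle of the black pad in front of the spray bottle and let go of it. Once it stands there, press the bottle's red cap fully down to mist it and let the cap spring back up. Do not waste spray on an empty pad, do not drop the mould, and leave the other loose tools and materials where they are.

Things in the scene. Friction and masses are not known exactly. Their poses are not given: they have to be found in the camera images.
- mould: White plaster sprig mould, a block 50 (its x) x 62 (its y) x 26 mm high with a flower in its top face; 0.08 to 0.17 kg, lies flat on the bench, flower up. Origin: centre of its underside, z up.
- stand: Grey sheet-metal spray stand, fixed upright on the bench at a varying place and yaw. Origin on the bench, mid-width; x points to its back (away from the robot), y to its left, z up. Base plate from x -172 to +162 mm, 150 mm wide, 5 mm thick. Under its shelf is clamped an aluminium bottle (52 mm in diameter, yellow label), leaning 35 degrees from vertical towards the front (-x).
- pad (a point): Centre of the top of the black ribbed rubber pad, 84 x 84 mm, top 17 mm above the bench, in the shallow steel drip tray (106 x 126 mm, rim 15 mm above the bench) at the front of the stand, 118 mm in front of the stand's origin.
- cap_top (a point): Centre of the round flat top (27 mm across) of the red cap, on the bottle's axis; with the cap up, 20 mm behind the stand's origin (its +x) and 150 mm above the bench. The cap is pressed along the bottle's axis: in the stand's frame along (0.574, 0, -0.819).
- shelf_edge (a point): Middle of the front lower edge of the stand's shelf: 25 mm behind the stand's origin, 264 mm above the bench. The shelf is 150 mm wide, runs back from here to x +162 mm; lip to 278 mm, cup and timer fixed on it to 335 mm. It hangs over the cap and bars a gripper from straight above; along the bottle's axis (tool leaning 35 degrees, from front and above) the way is free, the edge 70 mm beside that axis.
- cap (a joint): Stroke of the red spray cap in m: 0 up (at rest), 0.008 fully down at its stop. A spring pushes it back up: 3 N to start it, 8 N at the stop.
- wood_rib: Wooden kidney rib 47 x 116 x 6 mm lying on the bench, a bystander. Origin: centre of its underside.
- loop_tool: Loop tool 148 mm long with wooden handle, lying on the bench, a bystander. Origin: centre of its underside.
- clay: Brown clay lump 52 x 74 x 40 mm on the bench right of the stand, a bystander. Origin: centre of its underside.
- steel_rib: Steel kidney with blue grip, 37 x 95 x 10 mm, on the bench right of the stand, a bystander. Origin: centre of its underside.
- vice_bar (a point): Middle of the T-bar of the green bench vice that stands, fixed, between the mould and the stand: the bar runs 122 mm across (along the base frame's y), slanting from 60 mm at its left to 120 mm above the bench at its right end; the vice behind it (from 85 mm farther back) is 160 mm wide and 118 mm high. Carry things over it or round its front.

How it is judged:
By the outcome, as a careful person would: the job done as asked, in the order asked, and still so for the second after the job is handed in, with the robot touching nothing.
It also fails if it takes over 45 s, if anything falls off the work surface, if the arm or the gripper's body presses on something with over 40 N, if the wrist force passes 120 N, or if a joint passes its speed limit or range.

ROBOT

A 6-joint arm with a two-finger parallel gripper is mounted at the origin on a cart in front of the work surface, level with it; the furniture and walls round the work are solid. World frame = base frame: x ahead of the robot, y to its left, z up, the work surface at z = 0. Lengths are in m, angles in degrees, forces in N, time in s.
With the tool pointing down it reaches from about 0.3 to 0.95 m from the base axis. Payload 3.1 kg.
Tool frame: the origin (TCP) lies midway between the tips of the shut fingers; the grasp point (between the pads) lies 19 mm behind it; x points along the fingers, z is the direction in which the jaws open and shut, and the axes are right-handed (so a half turn about x gives the same grasp; the last joint's range is limited). The gripper opens to 85 mm and grips with 20 to 120 N. Pads are 22 mm wide; open, the fingers measure 114 mm over their backs; the gripper's body (76 mm by 85 mm) begins 54 mm behind the grasp point. The pads swing forward as they close: fully open they stand 13 mm farther back than shut.
Start: joints at [-3.994, 17.653, 93.61, -0, 68.738, -3.994], TCP at [0.625, -0, 0.231] pointing down, gripper open.
Joint ranges: [-175.34, 175.34], [-45.06, 112.39], [2.9, 150.54], [-68.45, 248.45], [3.09, 151.38], [-168.51, 168.51]. Speed limits (degrees/s): [159.86, 159.86, 180, 180, 180, 180].

INTERFACE

Orientations are given as [roll, pitch, yaw] about the fixed x, y, z axes, in that order (R = Rz(yaw) Ry(pitch) Rx(roll)).
In Python, from bench import ctrl, fingers, cams, order gives the robot as it stands. The module is installed in compiled form; this text tells all that it offers. Calls block until the motion is done:
- ctrl.goto(position, orientation): joint-space move of the TCP to a pose.
- ctrl.move_straight(position, frame=None, rate=0.15, stop_force=None): straight line of the TCP; frame=None keeps the orientation; rate is the mean speed in m/s. With stop_force (N) it stops when the force on the tool has changed by that much, and returns True; else False.
- ctrl.move_j(angles): joint-space move.
- fingers.command_gripper(opening, effort=None): finger opening in m; effort is the grip in N (None keeps the last); returns when the fingers have stopped.
- ctrl.hold(seconds).
- ctrl.solve_ik(position, orientation): joint angles nearest the present ones, or None.
- cams.get_image(name): name is "scene" or "top" or "wrist"; returns the picture (480x640x3 uint8, red, green, blue); there is no depth.
- cams.calibration(name): a dict with "camera_matrix" (3x3 intrinsics, pixels), "cam_to_world" (4x4, takes a point from camera to world coordinates); the wrist camera has in their place "mount" (4x4, takes a point from camera to tool coordinates, whose origin is the TCP and whose axes are the tool frame's). Camera axes: x right, y down, z forward; pixel columns grow to the right and rows downward; lengths in m; the calibration is good to about 2 mm. A picture is of the moment at which its call begins: read the wrist's pose just before it. calibration takes no time and is no camera call.
A pose or a line that the arm cannot do raises ctrl.IKError and nothing moves.
- order.close_job(): hands the job in, once; it reports no verdict.
Readings, each from a call of its own:
- ctrl.read_time(): time.
- ctrl.read_q(): joint angles.
- ctrl.read_dq(): joint speeds.
- ctrl.read_effort(): joint torques, N m.
- ctrl.read_eef_pos(): TCP position.
- ctrl.read_tcp_rot(): TCP orientation.
- ctrl.read_contact_force(): force on the tool from outside, world axes, zero at the start.
- ctrl.read_ft_torque(): the same for the moment, N m.
- ctrl.read_opening(): finger opening in m.
Only numpy, scipy, OpenCV 4.12 (cv2) and the standard library are available. Lean on these libraries where they do the work, as an engineer would, in place of code of your own. Each camera call takes 0.05 s, during which the arm holds its last target.

## Working session

There is one attempt and no reset: what is moved stays moved. The work goes in short steps, each a Python script; the robot and the scene stay as the last script left them, time stands still between calls to the robot, and variables do not carry over. Pictures are saved under pics/ and viewed, and the job is handed in when it is done.

```bash
mkdir -p pics; python3 - <<'E'
from bench import ctrl, fingers, cams, order
import cv2
for n in ["scene","top","wrist"]:
    im=cams.get_image(n); cv2.imwrite(f"pics/{n}0.png",im[:,:,::-1])
    c=cams.calibration(n); print(n,{k:v.tolist() if hasattr(v,'tolist') else v for k,v in c.items()})
print(ctrl.read_time(),ctrl.read_eef_pos(),ctrl.read_tcp_rot(),ctrl.read_opening())
E
```

```text
scene {'camera_matrix': [[555.3411072526169, 0.0, 321.76688064497273], [0.0, 555.3411072526169, 233.76586969997967], [0.0, 0.0, 1.0]], 'cam_to_world': [[0.6115185811975458, -0.36553011803067087, 0.7017355325638174, -0.31819161577468663], [-0.7911152231328377, -0.2975770552606956, 0.5344011600940375, -0.8988611028868192], [0.013480674227235824, -0.8819499016354936, -0.471150339517571, 0.7597230009309804], [0.0, 0.0, 0.0, 1.0]]}
top {'camera_matrix': [[467.83058625214625, 0.0, 323.0985428898327], [0.0, 467.83058625214625, 233.00288432175904], [0.0, 0.0, 1.0]], 'cam_to_world': [[-0.0024728214740820896, -0.9878307703231851, 0.15551287521186197, 0.34759256356026236], [-0.9999201554577405, 0.0005153828061920721, -0.01262604807258835, -0.21604539762669572], [0.012392250131656839, -0.15553168032033188, -0.9877531718771693, 1.2539337733773266], [0.0, 0.0, 0.0, 1.0]]}
wrist {'camera_matrix': [[426.0093885899483, 0.0, 321.428996241762], [0.0, 426.0093885899483, 236.50591304472513], [0.0, 0.0, 1.0]], 'mount': [[0.0007585887599053447, -0.28447946917086014, 0.9586818326031614, -0.14293872676219094], [-0.0006461611891204736, -0.9586820477502124, -0.28447902171719863, 0.07190623921624842], [0.9999995035092809, -0.00040366040463958846, -0.000911065017826055, -0.0007818243517162538], [0.0, 0.0, 0.0, 1.0]]}
0.15 [6.24371326e-01 3.25213849e-05 2.30279272e-01] [175.39389954  89.89518956 175.39499375] 0.08522904126052912
```

View pics/scene0.png

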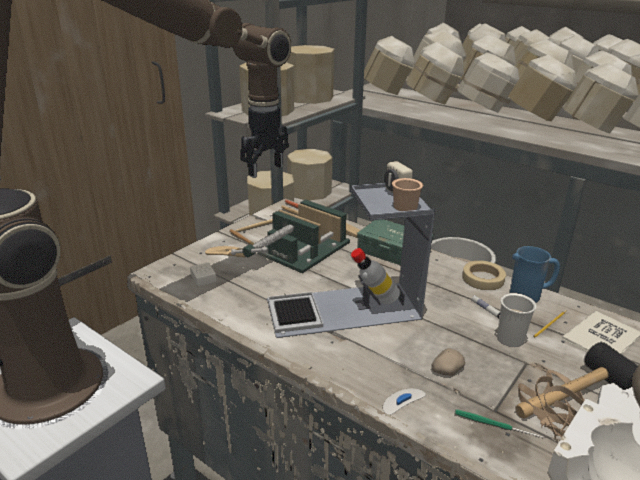

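View pics/top0.png

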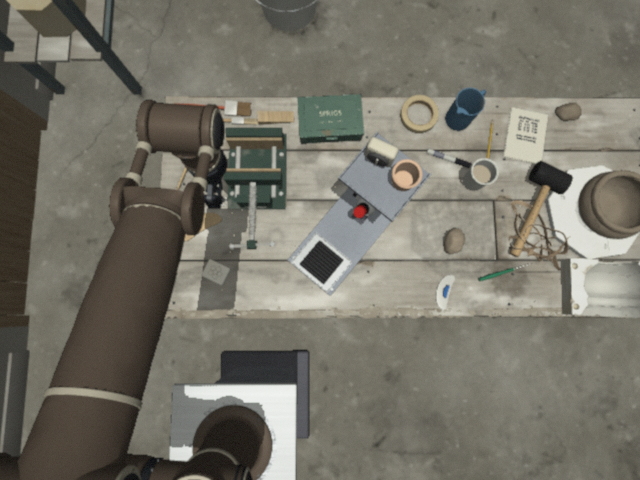

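View pics/wrist0.png

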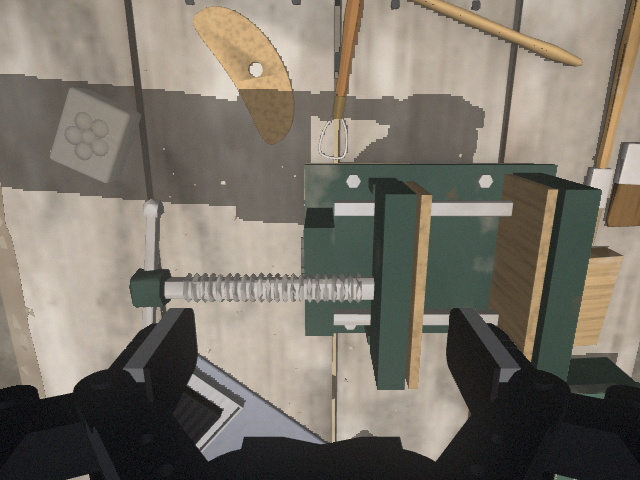

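The scene shows the mould at wrist (95,135) and top (215,272), the pad at top (324,260) and the red cap at top (361,212). I'll zoom in for the corners.

```bash
cat > h.py <<'E'
import numpy as np, cv2
from scipy.spatial.transform import Rotation as R
from bench import ctrl, fingers, cams, order
def tool():
    T=np.eye(4);T[:3,3]=ctrl.read_eef_pos();T[:3,:3]=R.from_euler('xyz',ctrl.read_tcp_rot(),degrees=True).as_matrix();return T
def cam(n,T=None):
    c=cams.calibration(n);return np.array(c['camera_matrix']),(T@np.array(c['mount']) if n=='wrist' else np.array(c['cam_to_world']))
def p2w(K,M,uv,z):
    uv=np.atleast_2d(uv).astype(float);d=np.c_[uv,np.ones(len(uv))]@np.linalg.inv(K).T@M[:3,:3].T
    o=M[:3,3];return o+d*((z-o[2])/d[:,2])[:,None]
def w2p(K,M,P):
    P=np.atleast_2d(P);q=(P-M[:3,3])@M[:3,:3]@K.T;return q[:,:2]/q[:,2:]
def shot(n,name):
    T=tool();im=cams.get_image(n);cv2.imwrite(f'pics/{name}.png',im[:,:,::-1]);return im,*cam(n,T)
E
python3 - <<'E'
import cv2
t=cv2.imread('pics/top0.png');w=cv2.imread('pics/wrist0.png')
cv2.imwrite('pics/t1.png',cv2.resize(t[190:310,270:420],None,fx=5,fy=5,interpolation=cv2.INTER_CUBIC))
cv2.imwrite('pics/w1.png',cv2.resize(w[70:200,30:160],None,fx=4.5,fy=4.5,interpolation=cv2.INTER_CUBIC))
cv2.imwrite('pics/t2.png',cv2.resize(t[240:300,190:250],None,fx=9,fy=9,interpolation=cv2.INTER_CUBIC))
E
```

```text
(no output)
```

View pics/t1.png

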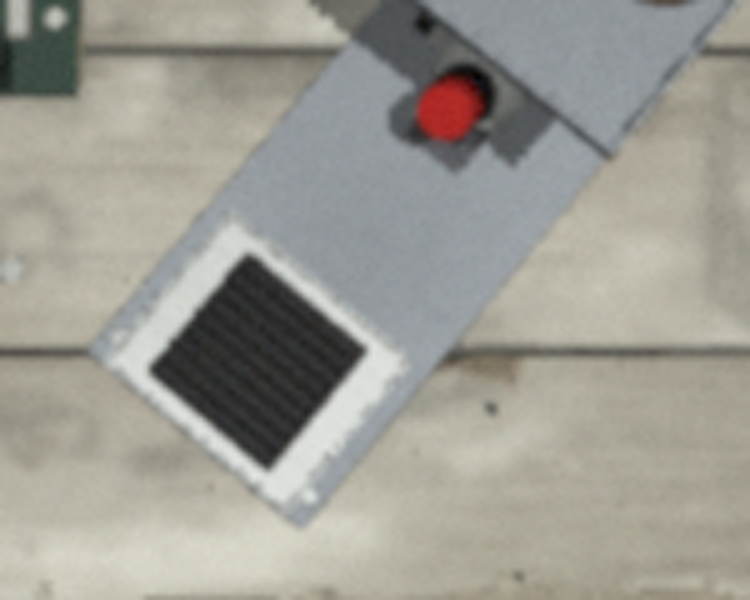

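View pics/w1.png

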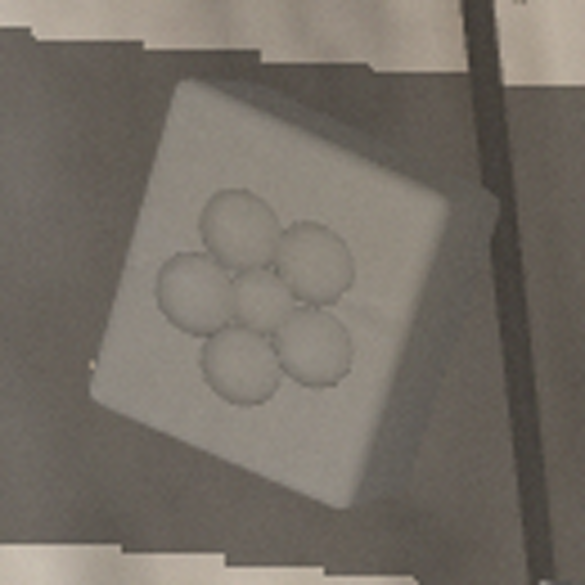

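View pics/t2.png

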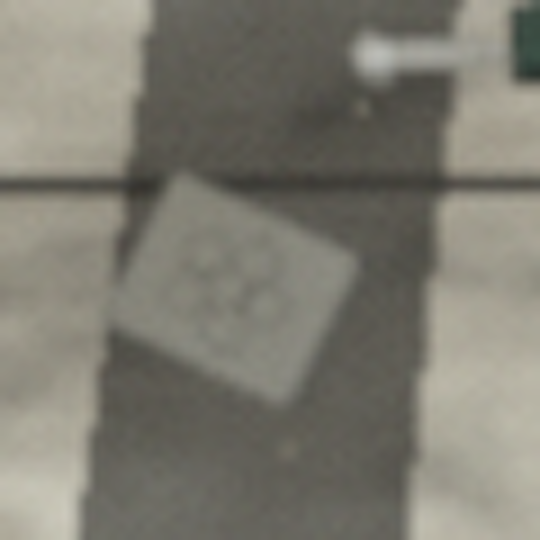

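t1 shows pad corners at crop (248,254), (368,350), (268,468), (150,370) and the cap at (449,106). w1 shows mould top corners at (183,82), (448,203), (345,508), (92,395), flower up.

```bash
python3 - <<'E'
from h import *
np.set_printoptions(precision=4,suppress=True)
T=tool()
K,M=cam('wrist',T)
c=np.array([[183,82],[448,203],[345,508],[92,395]])/4.5+[30,70]-0.4
P=p2w(K,M,c,.026);print('mould wrist',P[:,:2].tolist(),P.mean(0),np.linalg.norm(np.roll(P,-1,0)-P,axis=1))
for i in range(4):
    d=(np.roll(P,-1,0)-P)[i];print(np.degrees(np.arctan2(d[1],d[0])))
K,M=cam('top')
c=np.array([[183,172],[360,265],[283,407],[110,310]])/9+[190,240]-.45
Q=p2w(K,M,c,.026);print('mould top',Q.mean(0),np.linalg.norm(np.roll(Q,-1,0)-Q,axis=1))
c=np.array([[248,254],[368,350],[268,468],[150,370]])/5+[270,190]-.4
Q=p2w(K,M,c,.017);print('pad',Q.mean(0),np.linalg.norm(np.roll(Q,-1,0)-Q,axis=1))
for d in np.roll(Q,-1,0)-Q: print(np.degrees(np.arctan2(d[1],d[0])))
pad=Q.mean(0)
f=p2w(K,M,np.array([[92,350],[303,525]])/5+[270,190]-.4,.005);print('plate front',f, np.linalg.norm(f[1]-f[0]))
cp=p2w(K,M,np.array([[449,106]])/5+[270,190]-.4,.150)[0];print('cap',cp,np.linalg.norm(cp[:2]-pad[:2]),np.degrees(np.arctan2(*(cp-pad)[1::-1])))
# 2nd view scene
im=cv2.imread('pics/scene0.png');cv2.imwrite('pics/s1.png',cv2.resize(im[230:350,260:410],None,fx=5,fy=5,interpolation=cv2.INTER_CUBIC))
cv2.imwrite('pics/s2.png',cv2.resize(im[255:295,180:230],None,fx=12,fy=12,interpolation=cv2.INTER_CUBIC))
E
```

```text
mould wrist [[0.42918201000382805, 0.08856223494356172], [0.4720925264470929, 0.06858897597539323], [0.44638972017727035, 0.015136831669296746], [0.4038958487821861, 0.03551893841330843]] [0.4379 0.052  0.026 ] [0.0473 0.0593 0.0471 0.0588]
-24.96023687816733
-115.68087280897075
154.37538101237251
64.51249108382075
mould top [0.4389 0.0499 0.026 ] [0.059  0.0462 0.0582 0.0448]
pad [ 0.4655 -0.2269  0.017 ] [0.0819 0.0819 0.0811 0.0809]
-128.9852011436941
139.46233906852058
50.29755520775881
-39.972633970691646
plate front [[ 0.4722 -0.1379  0.005 ]
 [ 0.3791 -0.2504  0.005 ]] 0.14606653867133493
cap [ 0.5755 -0.3178  0.15  ] 0.14264158210091682 -39.558110691443964
```

View pics/s1.png

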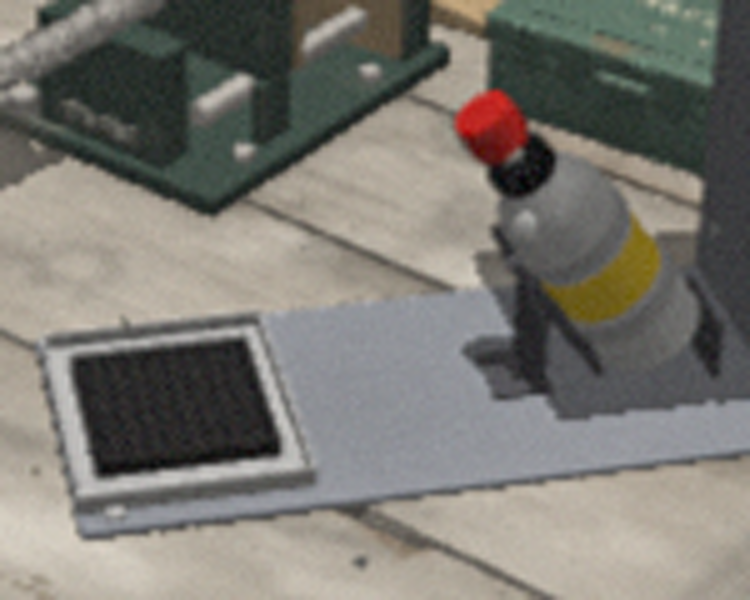

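```bash
cat >> h.py <<'E'
def down(jaw_deg):
    a=np.radians(jaw_deg);z=np.array([np.cos(a),np.sin(a),0]);x=np.array([0,0,-1.]);return rpy(np.c_[x,np.cross(z,x),z])
def rpy(M): return R.from_matrix(M).as_euler('xyz',degrees=True)
E
python3 - <<'E'
from h import *
np.set_printoptions(precision=4,suppress=True)
K,M=cam('wrist',tool())
print('bar end L',p2w(K,M,[[152,207]],.06),'R',p2w(K,M,[[152,330]],.12))
K,M=cam('scene')
c=np.array([[72,358],[250,338],[282,455],[96,478]])/5+[260,230]-.4
Q=p2w(K,M,c,.017);print('pad scene',Q.mean(0),np.linalg.norm(np.roll(Q,-1,0)-Q,axis=1))
for d in np.roll(Q,-1,0)-Q: print(np.degrees(np.arctan2(d[1],d[0])))
# feasibility
yaw=-39.8;s=R.from_euler('z',yaw,degrees=True).as_matrix()
pad=np.array([.4655,-.2269,0]);
print(ctrl.solve_ik([.438,.051,.16],down(64.5)),ctrl.solve_ik([.438,.051,.002],down(64.5)))
print(ctrl.solve_ik(pad+[0,0,.019],down(yaw+90)))
ax=s@[.574,0,-.819];zz=s@[0,1.,0];Rp=np.c_[ax,np.cross(zz,ax),zz]
cap=pad+s@[.138,0,.15]
for d in (0.12,.03,0,-.008): print(cap-ax*d,ctrl.solve_ik(cap-ax*d,rpy(Rp)))
ctrl.goto([.438,.051,.16],down(64.5))
im,K,M=shot('wrist','w2');print(ctrl.read_time(),ctrl.read_eef_pos())
np.savez('w2.npz',K=K,M=M)
E
```

```text
bar end L [[0.4955 0.0022 0.06  ]] R [[ 0.5106 -0.0679  0.12  ]]
pad scene [ 0.4587 -0.2338  0.017 ] [0.0837 0.0909 0.0824 0.0912]
-40.06386583276398
-132.299030106284
140.18228963241512
48.56448594377017
[  0.9802   2.1527 121.0122   0.      56.8351 -63.5198] [  0.9802  19.5952 124.7413  -0.      35.6634 -63.5198]
[-30.8047  23.8599 114.6841   0.      41.456  -81.0047]
[ 0.5186 -0.2711  0.2483] [-28.3093  -4.3246 123.266  -14.4257  27.3185 -67.6751]
[ 0.5583 -0.3042  0.1746] [-29.5998   8.0949 120.5074 -19.4666  17.757  -63.0135]
[ 0.5715 -0.3152  0.15  ] [-29.9689  12.2542 119.1226 -22.1538  15.0623 -60.4603]
[ 0.5751 -0.3182  0.1434] [-30.063   13.3589 118.7163 -22.9897  14.3905 -59.6607]
1.175 [0.4398 0.0509 0.1609]<stdin>:12: UserWarning: Gimbal lock detected. Setting third angle to zero since it is not possible to uniquely determine all angles.
<stdin>:13: UserWarning: Gimbal lock detected. Setting third angle to zero since it is not possible to uniquely determine all angles.
<stdin>:17: UserWarning: Gimbal lock detected. Setting third angle to zero since it is not possible to uniquely determine all angles.
```

View pics/w2.png

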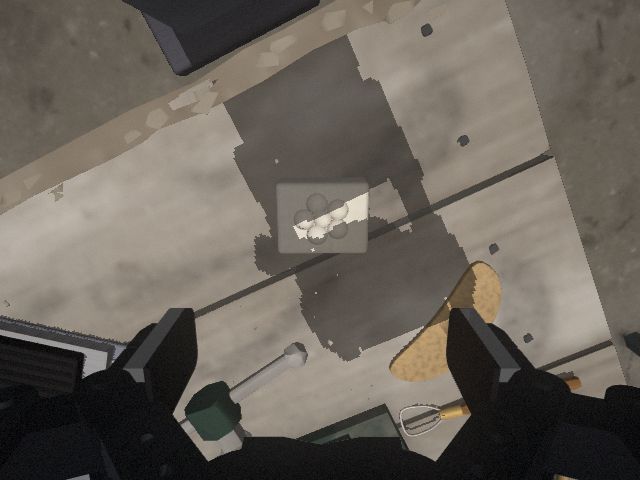

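w2 shows the mould flower up, square to the jaws, corners around (277,183), (368,182), (369,254), (278,254). The T-bar end is at (295,352) and the wooden rib under the right finger.

```bash
python3 - <<'E'
import cv2
w=cv2.imread('pics/w2.png')
cv2.imwrite('pics/w3.png',cv2.resize(w[165:270,260:385],None,fx=6,fy=6,interpolation=cv2.INTER_CUBIC))
cv2.imwrite('pics/w4.png',cv2.resize(w[300:480,0:160],None,fx=3,fy=3,interpolation=cv2.INTER_CUBIC))
E
```

```text
(no output)
```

View pics/w3.png

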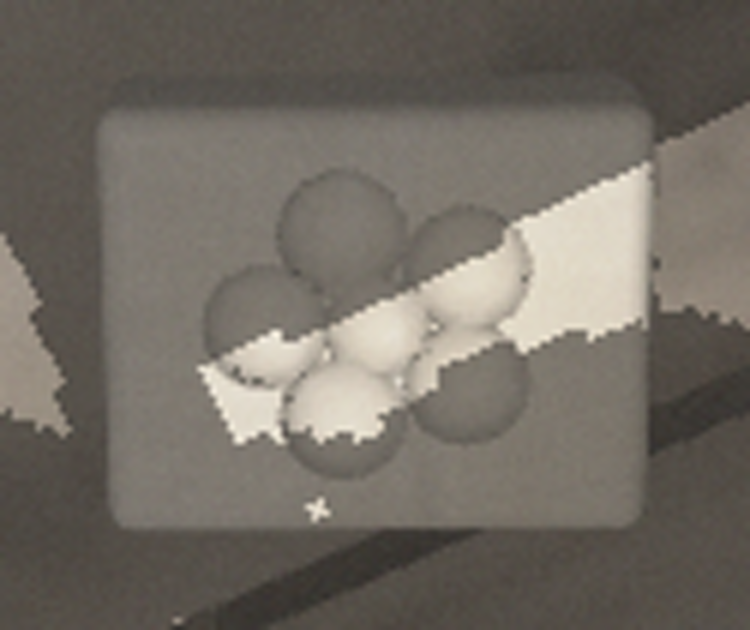

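```bash
python3 - <<'E' 2>/dev/null
from h import *
np.set_printoptions(precision=4,suppress=True)
d=np.load('w2.npz');K,M=d['K'],d['M']
c=np.array([[100,106],[653,107],[643,530],[109,530]])/6+[260,165]-.4
P=p2w(K,M,c,.026);print(P.mean(0),np.linalg.norm(np.roll(P,-1,0)-P,axis=1))
for e in np.roll(P,-1,0)-P: print(np.degrees(np.arctan2(e[1],e[0])))
print('bar end',p2w(K,M,[[295,352]],.06))
print(ctrl.read_eef_pos(),ctrl.read_tcp_rot(),ctrl.read_q(),ctrl.read_dq(),ctrl.read_time())
E
```

```text
[0.4366 0.0521 0.026 ] [0.0604 0.0487 0.0612 0.0489]
64.29832808115918
-25.142616639557062
-115.5951662484284
153.87645487282836
bar end [[0.5017 0.0012 0.06  ]]
[0.4398 0.0509 0.1609] [-64.8426  89.8391  -0.4079] [  0.9618   2.176  120.86    -0.0046  56.8031 -63.4703] [-0.1605  0.3941 -0.5403  0.002   0.1988 -0.1382] 1.175
```

```bash
python3 - <<'E' 2>/dev/null
from h import *
np.set_printoptions(precision=4,suppress=True)
d=np.load('w2.npz');K,M=d['K'],d['M']
P=p2w(K,M,[[478,262],[450,290],[420,335],[390,368]],.006)
j=np.array([np.cos(np.radians(64.4)),np.sin(np.radians(64.4))]);n=np.array([-j[1],j[0]])
for p in P: print(p,(p[:2]-[.4368,.0521])@j,(p[:2]-[.4368,.0521])@n)
E
```

```text
[0.5211 0.1398 0.006 ] 0.11545727389166446 -0.0381204136688551
[0.5332 0.113  0.006 ] 0.0966244160899157 -0.060640196088664625
[0.5589 0.0783 0.006 ] 0.0764359307236101 -0.09881611167828627
[0.5762 0.0456 0.006 ] 0.05432184827482595 -0.12849466446764718
```

Rib and bar are well clear of the fingers. Grasping now.

```bash
python3 - <<'E' 2>/dev/null
from h import *
np.set_printoptions(precision=4,suppress=True)
o=down(64.4);xy=[.4368,.0521]
ctrl.goto(xy+[.08],o)
print(ctrl.read_eef_pos(),ctrl.read_contact_force())
r=ctrl.move_straight(xy+[.002],rate=.08,stop_force=8)
print(r,ctrl.read_eef_pos(),ctrl.read_contact_force())
if not r:
    fingers.command_gripper(.05,50); ctrl.hold(.2)
    print(ctrl.read_opening(),ctrl.read_eef_pos(),ctrl.read_contact_force())
    ctrl.move_straight(xy+[.06],rate=.08)
    print(ctrl.read_opening(),ctrl.read_contact_force())
im,K,M=shot('wrist','g1');print(ctrl.read_time())
E
```

```text
[0.4371 0.0519 0.0798] [-0.2148 -0.4497 -0.0721]
False [0.4374 0.0521 0.0024] [0.5975 0.3006 0.8596]
0.06083366944563548 [0.4376 0.0521 0.0028] [-1.1639  0.274   6.0486]
0.060963393181610946 [ 0.307  -0.8759 -1.3766]
4.1917
```

View pics/g1.png

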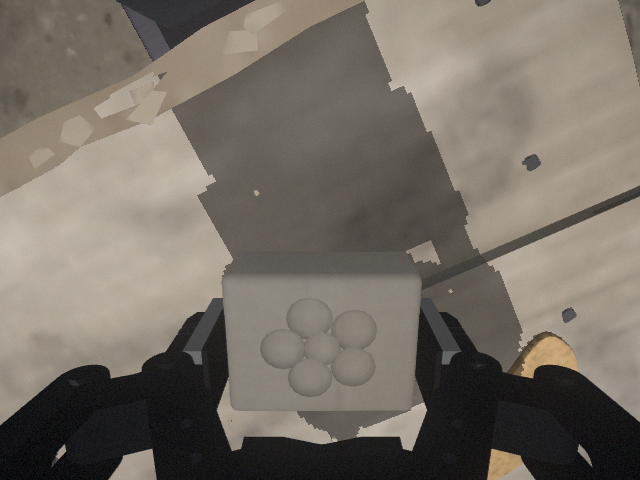

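g1: mould held square and centred (face 225–420 × 275–410 px), and the lift weight of about 1.3 N fits. Next I carry it high over the pad and look.

```bash
python3 - <<'E' 2>/dev/null
from h import *
np.set_printoptions(precision=4,suppress=True)
ctrl.move_straight([.4368,.0521,.21],rate=.15)
ctrl.goto([.4655,-.2269,.21],down(50.2)); ctrl.hold(.3)
im,K,M=shot('wrist','p1');np.savez('p1.npz',K=K,M=M);print(ctrl.read_time(),ctrl.read_eef_pos(),ctrl.read_opening())
cv2.imwrite('pics/p1z.png',cv2.resize(im[120:270,230:430,::-1],None,fx=4,fy=4,interpolation=cv2.INTER_CUBIC))
E
```

```text
6.775 [ 0.4658 -0.2261  0.2101] 0.060815178226288354
```

View pics/p1.png

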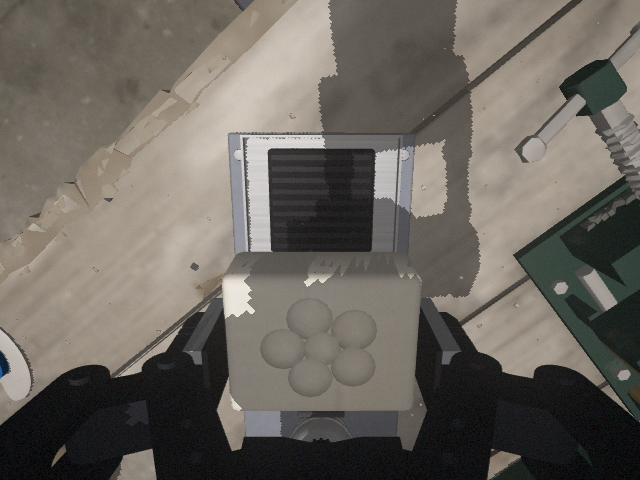

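View pics/p1z.png

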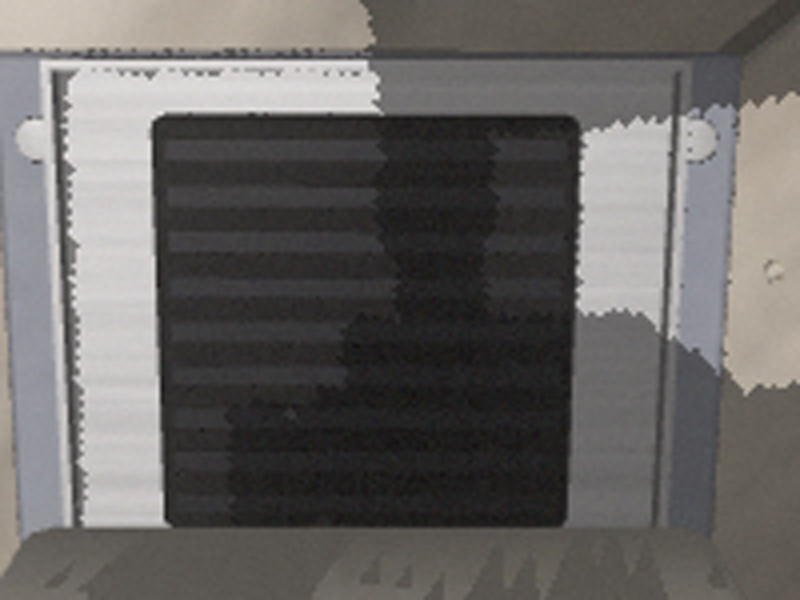

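p1z shows pad corners at crop (152,116), (580,116), (567,527), (165,525), in line with the tool.

```bash
python3 - <<'E' 2>/dev/null
from h import *
np.set_printoptions(precision=4,suppress=True)
d=np.load('p1.npz');K,M=d['K'],d['M']
c=np.array([[152,116],[580,116],[567,527],[165,526]])/4+[230,120]-.4
P=p2w(K,M,c,.017);print('pad',P.mean(0),np.linalg.norm(np.roll(P,-1,0)-P,axis=1))
for e in np.roll(P,-1,0)-P: print(np.degrees(np.arctan2(e[1],e[0])))
# held mould top corners (z about TCP+.024)
T=tool();c=np.array([[224,277],[420,276],[414,410],[231,410]])
P=p2w(K,M,c,T[2,3]+.0236);print('mould held',P.mean(0),np.linalg.norm(np.roll(P,-1,0)-P,axis=1), T[:3,3])
for e in np.roll(P,-1,0)-P: print(np.degrees(np.arctan2(e[1],e[0])))
s=R.from_euler('z',-39.8,degrees=True).as_matrix();print('mould-TCP in stand',s.T@(P.mean(0)-T[:3,3]))
E
```

```text
pad [ 0.4631 -0.2255  0.017 ] [0.083  0.0839 0.0835 0.0837]
50.274293186001245
-39.546228895976896
-129.85930827148277
140.06293810125538
mould held [ 0.4646 -0.2257  0.2337] [0.0589 0.0477 0.0608 0.0474] [ 0.4658 -0.2261  0.2101]
50.60887608827272
-38.36303928005182
-129.678212792365
139.36092168906413
mould-TCP in stand [-0.0011 -0.0004  0.0236]
```

```bash
python3 - <<'E' 2>/dev/null
from h import *
np.set_printoptions(precision=4,suppress=True)
o=down(50.1);xy=[.4641,-.2263]
ctrl.goto(xy+[.06],o); ctrl.hold(.2)
print(ctrl.read_eef_pos(),ctrl.read_contact_force())
ctrl.move_straight(xy+[.026],rate=.06)
r=ctrl.move_straight(xy+[.016],rate=.015,stop_force=3.5)
print(r,ctrl.read_eef_pos(),ctrl.read_contact_force(),ctrl.read_opening(),ctrl.read_time())
E
```

```text
[ 0.4664 -0.2276  0.0625] [ 0.2962  0.0409 -0.6448]
True [ 0.4643 -0.2265  0.0198] [-0.6916  0.9747  4.4509] 0.06101846030864214 8.825
```

Contact came at TCP z = 0.0198, against an expected 0.0196. Releasing and backing off.

```bash
python3 - <<'E' 2>/dev/null
from h import *
np.set_printoptions(precision=4,suppress=True)
p=ctrl.read_eef_pos()
fingers.command_gripper(.085); ctrl.hold(.1)
print(ctrl.read_opening(),ctrl.read_contact_force())
ctrl.move_straight([p[0],p[1],.10],rate=.1)
ctrl.move_straight([p[0],p[1],.24],rate=.2); ctrl.hold(.2)
im,K,M=shot('wrist','r1');np.savez('r1.npz',K=K,M=M)
print(ctrl.read_time(),ctrl.read_eef_pos())
E
```

```text
0.08491702161461585 [ 0.3252  0.2917 -0.1798]
11.35 [ 0.4636 -0.226   0.2385]
```

View pics/r1.png

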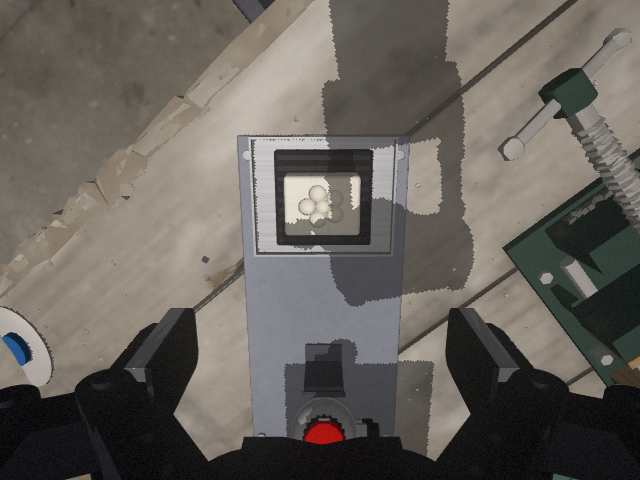

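r1: the mould lies on the pad, face about (284–361, 173–236), pad (275–373, 150–245). The cap is partly visible at (324,432). I'll measure the centring.

```bash
python3 - <<'E' 2>/dev/null
import cv2
w=cv2.imread('pics/r1.png')
cv2.imwrite('pics/r1z.png',cv2.resize(w[135:260,260:390],None,fx=4.6,fy=4.6,interpolation=cv2.INTER_CUBIC))
cv2.imwrite('pics/r1c.png',cv2.resize(w[380:450,260:390],None,fx=6,fy=6,interpolation=cv2.INTER_CUBIC))
E
```

```text
(no output)
```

View pics/r1z.png

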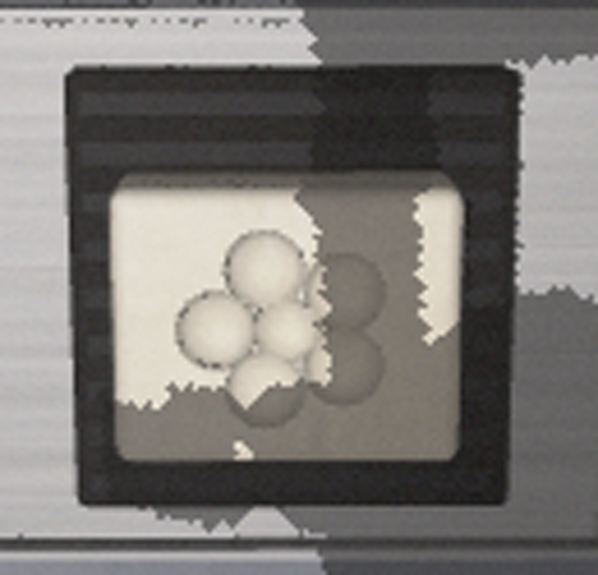

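View pics/r1c.png

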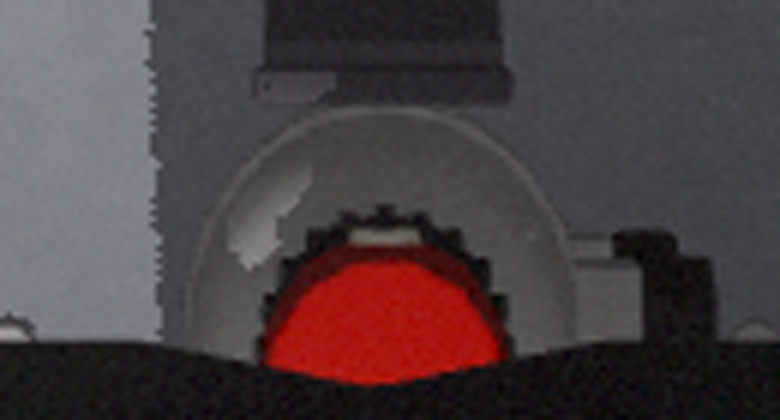

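```bash
python3 - <<'E' 2>/dev/null
from h import *
np.set_printoptions(precision=4,suppress=True)
d=np.load('r1.npz');K,M=d['K'],d['M']
c=np.array([[66,68],[522,70],[508,506],[79,506]])/4.6+[260,135]-.4
P=p2w(K,M,c,.017);pad=P.mean(0);print('pad',pad,np.linalg.norm(np.roll(P,-1,0)-P,axis=1))
ang=[np.degrees(np.arctan2(e[1],e[0])) for e in np.roll(P,-1,0)-P];print(ang)
c=np.array([[110,185],[464,185],[460,461],[117,461]])/4.6+[260,135]-.4
Q=p2w(K,M,c,.043);print('mould',Q.mean(0),np.linalg.norm(np.roll(Q,-1,0)-Q,axis=1))
yaw=-39.9;s=R.from_euler('z',yaw,degrees=True).as_matrix();print('mould-pad stand',s.T@(Q.mean(0)-pad))
o=pad+s@[.118,0,-.017]
def ring(o,s):
    t=np.linspace(0,2*np.pi,73);return o+(np.outer(np.cos(t),[-.819,0,-.574])*.0135+np.outer(np.sin(t),[0,1,0])*.0135+[.02,0,.15])@s.T
u=w2p(K,M,ring(o,s));print('wrist predicted front edge',u[0],'sides',u[18],u[54],' measured',[260+388/6,380+260/6],[260+265/6,380+350/6],[260+507/6,380+350/6])
# top/scene predictions, overlay on initial images
for n in('top','scene'):
    K2,M2=cam(n);im=cv2.imread(f'pics/{n}0.png')
    z=np.array([[-.076,.042,.017],[-.076,-.042,.017],[-.16,-.042,.017],[-.16,.042,.017]])@s.T+o
    x0,y0,w,h=((280,190,150,110) if n=='top' else (260,230,150,110));f=5
    big=cv2.resize(im[y0:y0+h,x0:x0+w],None,fx=f,fy=f,interpolation=cv2.INTER_CUBIC)
    for pts in(ring(o,s),z): cv2.polylines(big,[np.round((w2p(K2,M2,pts)+.5-[x0,y0])*f).astype(int)],True,(0,255,0),1)
    cv2.imwrite(f'pics/ov_{n}.png',big)
E
```

```text
pad [ 0.4634 -0.2253  0.017 ] [0.0834 0.0835 0.0835 0.0839]
[np.float64(49.8284612592256), np.float64(-39.868344808979955), np.float64(-129.89703070574922), np.float64(140.0150283202234)]
mould [ 0.463  -0.2265  0.043 ] [0.0611 0.0495 0.0616 0.0496]
mould-pad stand [ 0.0005 -0.0011  0.026 ]
wrist predicted front edge [323.7728 421.6879] sides [344.2849 443.9783] [303.3087 443.9346]  measured [324.6666666666667, 423.3333333333333] [304.1666666666667, 438.3333333333333] [344.5, 438.3333333333333]
```

View pics/ov_top.png

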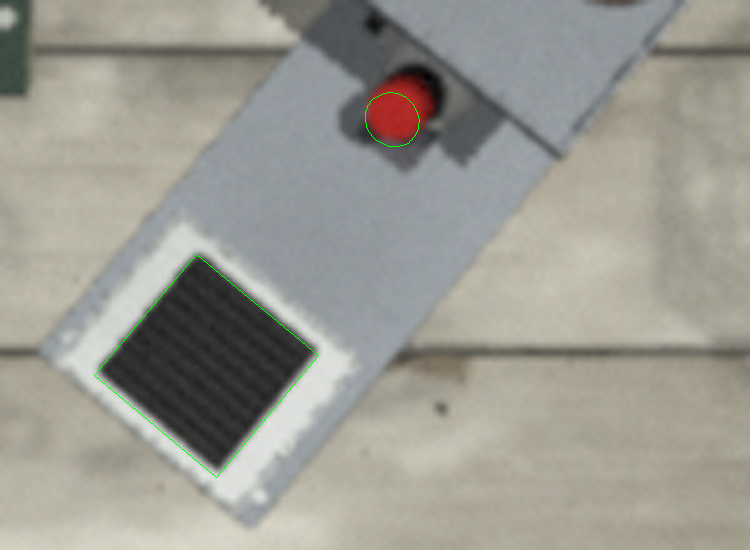

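View pics/ov_scene.png

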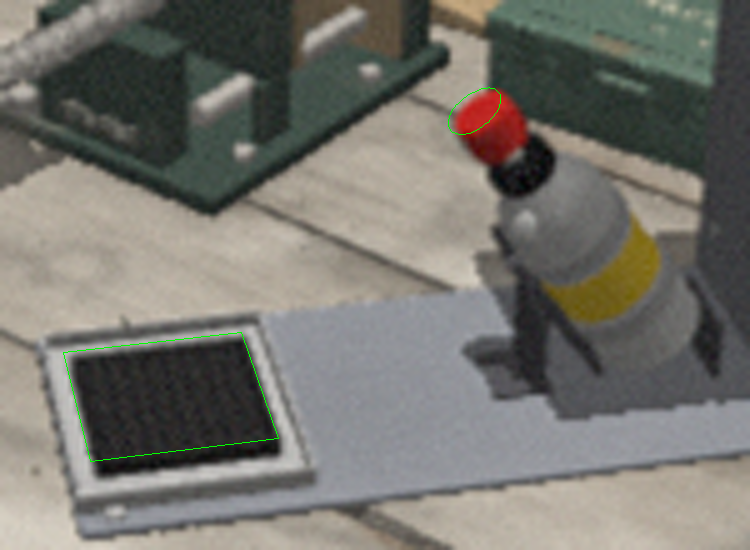

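The mould is within about 1 mm of the pad centre, square and free, and the stand model overlays all the views. Now the press, in steps with fingers shut.

```bash
cat >> h.py <<'E'
s=R.from_euler('z',-39.9,degrees=True).as_matrix()
PAD=np.array([.464,-.2258,.017]);CAP=PAD+s@np.array([.138,0,.133])
ax=s@np.array([np.sin(np.radians(35)),0,-np.cos(np.radians(35))]);zz=s@np.array([0,1.,0])
RP=rpy(np.c_[ax,np.cross(zz,ax),zz])
E
python3 - <<'E' 2>/dev/null
from h import *
np.set_printoptions(precision=4,suppress=True)
fingers.command_gripper(0.0,40)
ctrl.goto(CAP-ax*.12,RP)
ctrl.move_straight(CAP-ax*.03,rate=.1); ctrl.hold(.2)
T=tool();print(s.T@(T[:3,3]-CAP),T[:3,0]@ax,ctrl.read_contact_force(),ctrl.read_opening(),ctrl.read_time())
shot('scene','c1');im,K,M=shot('wrist','c2')
im=cv2.imread('pics/c1.png');cv2.imwrite('pics/c1z.png',cv2.resize(im[160:340,250:450],None,fx=3.3,fy=3.3,interpolation=cv2.INTER_CUBIC))
E
```

```text
[-0.017   0.0002  0.0254] 0.9999991303075156 [0.024  0.3858 0.0651] -0.00011690052977889944 14.075
```

View pics/c1z.png

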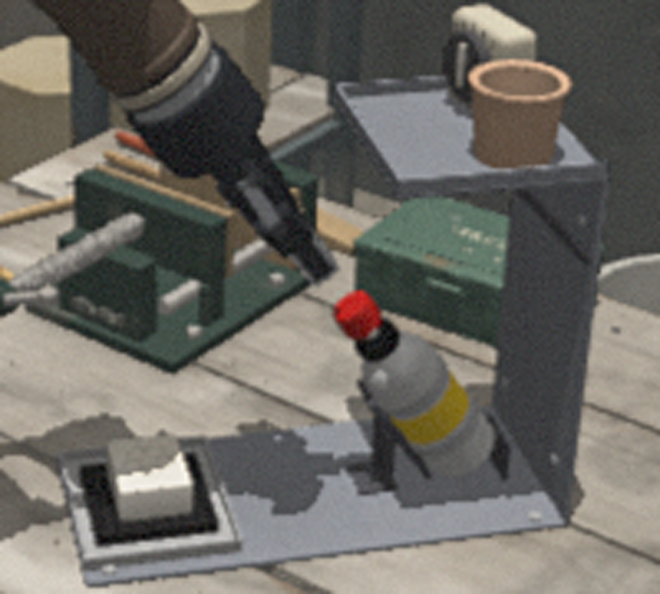

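View pics/c2.png

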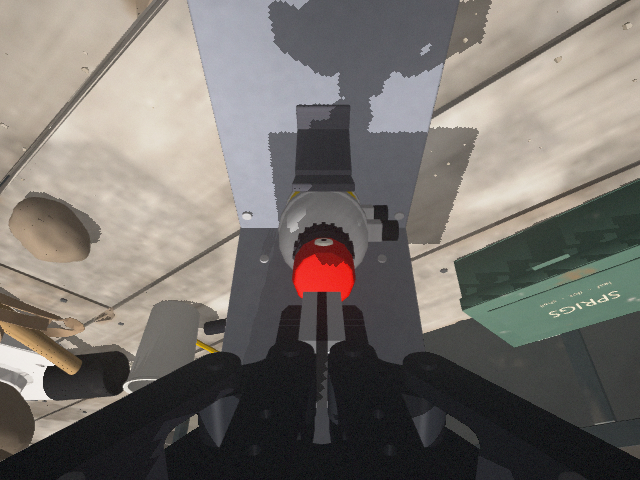

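c1z/c2: mould standing on the pad; shut fingers in line with the cap (cap at column 323, fingers at 322), shelf clear. Pressing.

```bash
python3 - <<'E' 2>/dev/null
from h import *
np.set_printoptions(precision=4,suppress=True)
def st(l): 
    p=s.T@(ctrl.read_eef_pos()-CAP);f=np.array(ctrl.read_contact_force());print(l,p,'along',(ctrl.read_eef_pos()-CAP)@ax,'F',-f@ax,f)
ctrl.move_straight(CAP-ax*.006,rate=.06);st('near')
r=ctrl.move_straight(CAP+ax*.006,rate=.012,stop_force=2.2);st(('touch',r))
r=ctrl.move_straight(CAP+ax*.014,rate=.015,stop_force=14);st(('press',r))
ctrl.hold(.3);st('held')
T=tool();shot('scene','d1')
im=cv2.imread('pics/d1.png');cv2.imwrite('pics/d1z.png',cv2.resize(im[220:300,320:420],None,fx=6,fy=6,interpolation=cv2.INTER_CUBIC))
print(ctrl.read_time())
E
```

```text
near [-0.0036 -0.0001  0.004 ] along -0.005380543454623104 F 0.7095444292467585 [0.3308 0.3296 0.8959]
('touch', True) [ 0.0008  0.     -0.001 ] along 0.0012370176855598133 F 3.525315697203891 [-0.9358 -0.4611  4.008 ]
('press', True) [ 0.0049  0.0001 -0.0067] along 0.008270789220256968 F 7.229413269791433 [-3.1359  2.4606  6.0358]
held [ 0.0049  0.     -0.0067] along 0.008277033113100097 F 8.226416359572521 [-2.6815  2.8142  7.3382]
16.3
```

View pics/d1z.png

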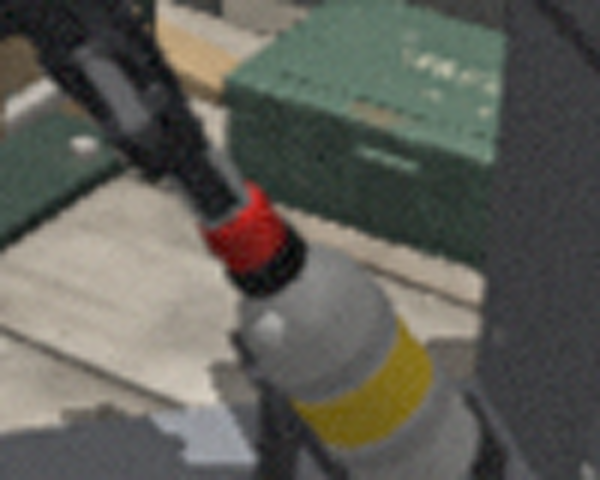

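The stop triggered, but the force settled at 8.2 N, right at the stop threshold. I'll push a little further in the same stroke to confirm a hard stop.

```bash
python3 - <<'E' 2>/dev/null
from h import *
np.set_printoptions(precision=4,suppress=True)
def st(l): 
    f=np.array(ctrl.read_contact_force());print(l,'along',(ctrl.read_eef_pos()-CAP)@ax,'F',-f@ax,f,ctrl.read_time())
for d in(.0092,.0102,.0112,.0125):
    r=ctrl.move_straight(CAP+ax*d,rate=.008,stop_force=14);ctrl.hold(.15);st((d,r))
    f=-np.array(ctrl.read_contact_force())@ax
    if r or f>16: break
E
```

```text
(0.0092, False) along 0.008372427395389301 F 14.382871109012674 [-7.8817  4.4559 11.323 ] 16.75
(0.0102, True) along 0.008247131712456456 F 7.325048135637058 [-3.6585  2.664   5.7804] 17.1083
```

Hard stop confirmed: the position stays at 8.3 mm while the force rises to 14 N. Retracting along the axis.

```bash
python3 - <<'E' 2>/dev/null
from h import *
np.set_printoptions(precision=4,suppress=True)
ctrl.move_straight(CAP-ax*.02,rate=.06)
ctrl.move_straight(CAP-ax*.13,rate=.15)
ctrl.goto([.42,-.12,.33],down(50.1)); ctrl.hold(.3)
print(ctrl.read_contact_force(),ctrl.read_eef_pos(),ctrl.read_time())
shot('top','e1');shot('scene','e2')
a=cv2.imread('pics/e1.png');b=cv2.imread('pics/e2.png')
cv2.imwrite('pics/e2z.png',cv2.resize(b[230:350,260:410],None,fx=5,fy=5,interpolation=cv2.INTER_CUBIC))
E
```

```text
[-0.308   0.991  -0.5787] [ 0.4196 -0.1202  0.3291] 19.7583
```

View pics/e1.png

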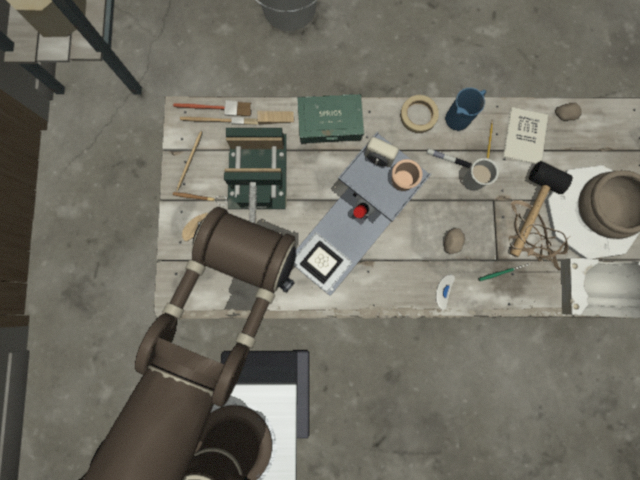

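View pics/e2z.png

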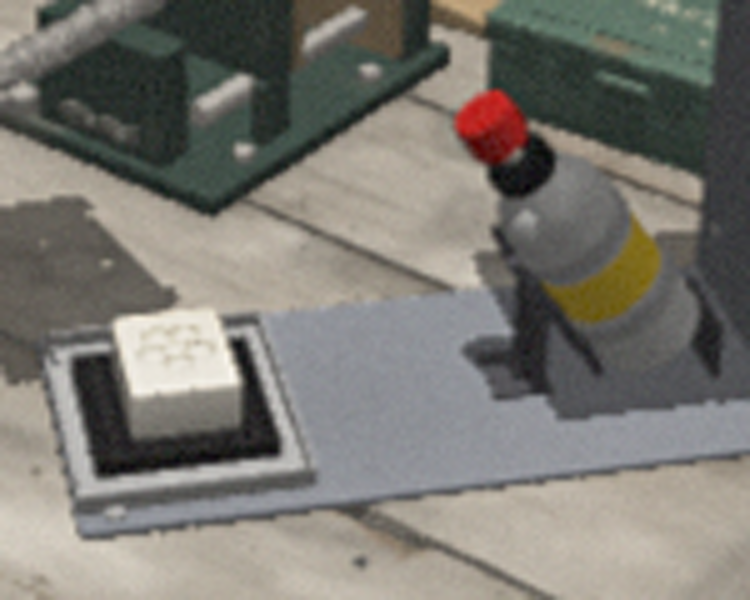

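The mould is centred on the pad flower up (top image 323,261). The cap is back up at the same pixels as at the start, and the bystanders I can see are in place. Handing in.

```bash
python3 - <<'E'
from bench import ctrl, order
print(ctrl.read_dq().round(3) if hasattr(ctrl.read_dq(),'round') else ctrl.read_dq(), order.close_job(), ctrl.read_time())
E
```

```text
the job is handed in; nothing more can be done
the job is handed in; nothing more can be done
```

The mould is on the pad, flower up and released. After that I pressed the cap once to its stop, let it spring back up, and handed the job in at about 20 s.

- **Placing:** I gripped the mould across its 62 mm side and carried it high past the vice. It touched down at TCP z 0.0198 (expected 0.0196). After release the wrist camera put it about 1 mm from the pad centre and square to it.
- **Press:** I pushed the cap along the bottle axis with the fingers shut.
    - The first push stopped on a force spike and then read only 8.2 N, too close to the spring's 8 N to be sure.
    - I pushed further in the same stroke: the tool stayed at 8.3 mm while the force rose to 14 N, so the cap was at its stop.
- **Final pictures:** The cap is back up at its starting pixels, the mould is still centred, and the robot is clear of everything. The clay and the steel rib had not moved. The arm partly hid the wooden rib in the last top view; it and the loop tool, as far as I could see them, were in place.
- **Disagreements:** My first scene-camera reading of the pad was about 9 mm off the top camera's. I had picked its corners too coarsely, including the pad's side wall. The wrist and top views then agreed within 1 to 3 mm, and I used those.

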